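# Take an absorbance reading on a bench photometer by fingertip

### The arm

A 6-joint arm with a two-finger parallel gripper is mounted at the origin on a cart in front of the work surface, level with it; the furniture and walls round the work are solid. World frame = base frame: x ahead of the robot, y to its left, z up, the work surface at z = 0. Lengths are in m, angles in degrees, forces in N, time in s.
With the tool pointing down it reaches from about 0.275 to 0.825 m from the base axis. Payload 4.9 kg.
Tool frame: the origin (TCP) lies between the finger pads; the fingertips stand 11 mm ahead of it and the grasp point (between the pads) lies 8 mm behind it; z points along the fingers, y is the line along which they close (so a half turn about z gives the same grasp; the last joint's range is limited). The gripper opens to 85 mm and grips with 20 to 120 N. Pads are 22 mm wide; open, the fingers measure 114 mm over their backs; the gripper's body (76 mm by 85 mm) begins 54 mm behind the grasp point. The pads swing forward as they close: fully open they stand 13 mm farther back than shut.
Start: joints at [62.899, 18.69, -11.035, 60.275, 0, 82.311], TCP at [0.183, 0.519, 0.242] pointing down, gripper open.
Joint ranges: [-152.03, 152.03], [-55.5, 102.48], [-74.3, 77.21], [-110.64, 120.58], [-84.22, 78.4], [-180, 180]. Speed limits (degrees/s): [147.25, 147.25, 180, 180, 180, 180].

### API

Orientations are given as a 3x3 rotation matrix whose columns are the frame's x, y, z axes.
In Python, from workcell import manip, imaging gives the robot as it stands (manip), with the cameras (imaging).
- The arm moves only by the shell command python3 inch.py FILE [FORCE], which reads ROWS from the file FILE. ROWS is a JSON list of rows, 1 to 5 of them, each an object with the fields aperture (the opening from 0.0 (shut) to 1.0 (fully open)), tx, ty, tz (the shift in normalised numbers (1 is 1 m)), rx, ry, rz (a rotation vector in fractions of the full range, 1 being 180 degrees); a field left out counts as zero (the opening has to be given); each row is the pose to reach, as a shift and turn from the pose commanded when the command began, along the tool's axes at that moment; what a row does not reach only later rows make up. A row lasts 1/8 s, in which the tool goes at most 0.0625 m and 10.7 degrees, less where a joint would pass 70% of its speed; a pose out of reach is approached as far as the arm can. The fingers move at their own pace and stop on an object; FORCE is the grip in N (left out, the last holds). Time passes only in rows, so rows that do not move let the fingers close. It prints the time, the measured TCP pose, the force, the opening and the grip force at its end. A shift or turn number past 1, either way, is cut back to 1. Input that does not fit is refused with a message, and nothing moves.
- manip.state(): the state, without advancing time (a new reading comes with each control period).
- imaging.capture(name): name is "scene" or "top"; returns a dict with "image" (384x512x3 uint8, red, green, blue), "fx", "fy", "cx", "cy" (pixels), "k1" (the pictures are not rectified: a ray, as slopes to the right and down, at radius r is drawn at 1 + k1 r^2 times it, then the intrinsics apply), "origin" and "rotation" of the camera in the world. Camera axes: x right, y up, looking along -z (the intrinsics and any distortion apply to the point x, -y, -z); pixel columns grow to the right and rows downward; lengths in m; the calibration is good to about 2 mm. A picture is of the moment at which its call begins. There is no depth.
- manip.finish_job(): hands the job in; it is judged then, once.
The state is a dict: "t": time; "joint_pos": joint angles; "qvel": joint speeds; "joint_torque": joint torques, N m; "eef_pos": TCP position; "eef_rot": TCP orientation; "contact_force": force on the tool from outside, world axes, zero at the start; "wrist_torque": the same for the moment, N m; "gripper_width": opening from 0.0 (shut) to 1.0 (fully open); "finger_force": force on a finger pad.
Only numpy, scipy, OpenCV 4.12 (cv2) and the standard library are available. Lean on these libraries where they do the work, as an engineer would, in place of code of your own. Each camera call takes 0.05 s, during which the arm holds its last target. There are 200 camera calls.

### The job

Take one reading on the white photometer, touching it only lightly with the fingertips and picking nothing up: push its raised lid down shut, press the blue key to zero on the blank cell, push the black knob of the cell-changer rod all the way in to bring the sample cell into the beam, and then press the green key to read it, in that order. Press each key down and let it come up again, leave the grey key between them alone, and do not shift or lift the photometer or disturb the things standing round it.

Things in the scene. Friction and masses are not known exactly. Their poses are not given: they have to be found in the camera images.
- photometer: White photometer, loose, 4.5 kg, 230 deep (its x) x 280 wide (its y) x 85 mm high. Origin: centre of its underside, on the worktop; x to its back, y to its left, z up. Right half (y below -10 mm): sample chamber with lid. Left half: console sloping 9 degrees down to the front, with a row of keys in front of its screen: blue (right), grey, green (left), 45 mm apart. Slides at 20 N.
- lid (a joint): Angle of the grey chamber lid, rad: 0 shut and level, against a stop; starts 0.5 to 0.9 (raised). Hinge line along the photometer's y at its x 20, y -72.5, z 87 mm; the lid reaches 125 mm forward of it, is 112 mm wide, and shut its top is 99 mm above the worktop. Stiff: stays where left; 1 to 3 N on its front half moves it. Pushing straight down on its upper face shuts it.
- lid_edge (a point): Point on the lid's upper face, on its centre line, 12 mm from its free (front) edge, 112 mm from the hinge. Its axes are the lid's: at angle 0 those of the photometer.
- key_blue_top (a point): Centre of the top of the blue zero key (white ring on it), at photometer x -84 mm, y 20 mm, z 69 mm. The key is 20 mm deep (x) and 26 mm wide (y), stands 8 mm proud of the console, and its z is the console's normal. Follows the key as it is pressed.
- key_green_top (a point): Centre of the top of the green read key (white triangle on it), same size as the blue one, at photometer x -84 mm, y 110 mm, z 69 mm.
- key_blue (a joint): Travel of the blue key in m: 0 up, 0.0045 fully down; spring, about 1 N to start and 4 N fully down; counts as pressed beyond 0.003.
- key_green (a joint): Travel of the green key, the same.
- key_grey (a joint): Travel of the grey key (at photometer y 65 mm, between the two), the same; not to be pressed.
- knob_face (a point): Centre of the front face of the black knob on the cell-changer rod: a round knob 24 mm in diameter and 18 mm long on an 8 mm rod that sticks out of the front of the sample chamber, 52 mm above the worktop. x points into the instrument. Rod out, the face stands 63 mm in front of the photometer's front; rod in, 33 mm.
- changer (a joint): Travel of the cell-changer rod in m: 0 pulled out (blank cell in the beam), 0.030 pushed fully in, against a stop (sample cell in the beam). Starts within 0.003 of 0. It slides along the photometer's x with about 2 N of friction and stays where it is left.
- cuvette_rack: Blue rack with clear cuvettes, 54 x 126 x 48 mm, loose, bystander; origin at the centre of its underside.
- dropper_bottle: Amber dropper bottle, 33 mm across, 102 mm tall, loose, bystander beside the left side of the photometer; origin at the centre of its underside.
- marker: Black and white marker pen lying in front of the console, 17 x 135 x 16 mm (long in its y), loose, bystander; origin at its underside.
- wash: White wash bottle with red spout, 72 mm across, 204 mm tall, loose, bystander; origin at the centre of its underside.
- dish: Petri dish, 92 mm across, 16 mm high, loose, bystander; origin at the centre of its underside.
- timer: White timer, 58 x 66 x 18 mm, loose, bystander; origin at the centre of its underside.

How it is judged:
By the outcome, as a careful person would: the job done as asked, in the order asked, and still so for the second after the job is handed in, with the robot touching nothing.
It also fails if it takes over 58 s, if anything falls off the work surface, if the arm or the gripper's body presses on something with over 40 N, if the wrist force passes 120 N, or if a joint passes its speed limit or range.

## Working session

There is one attempt and no reset: what is moved stays moved. The work goes in short steps, Python scripts to look and compute and a shell command to move; the robot and the scene stay as the last step left them, time stands still between calls to the robot, and variables do not carry over. Pictures are saved under pics/ and viewed, at most 12 in all, crops included, and the job is handed in when it is done.

```bash
ls; mkdir -p pics; python3 - <<'E'
from workcell import manip, imaging
import cv2,numpy as np
for n in("scene","top"):
    c=imaging.capture(n); cv2.imwrite(f"pics/{n}0.png",cv2.resize(c["image"][:,:,::-1],(800,600),interpolation=cv2.INTER_CUBIC))
    print(n,{k:np.round(v,4).tolist() for k,v in c.items() if k!="image"})
s=manip.state();print(s["t"],s["eef_pos"],s["eef_rot"])
E
```

```text
inch.py
pics
workcell.py
scene {'fx': 415.5757, 'fy': 415.5757, 'cx': 257.4113, 'cy': 191.0356, 'k1': 0.0522, 'origin': [-0.2421, -0.5071, 0.9109], 'rotation': [[0.6019, 0.5012, -0.6217], [-0.7986, 0.374, -0.4716], [-0.0039, 0.7803, 0.6253]]}
top {'fx': 423.0029, 'fy': 423.0029, 'cx': 254.6873, 'cy': 196.7376, 'k1': 0.0539, 'origin': [0.3119, 0.0894, 1.5811], 'rotation': [[0.0005, 0.9812, -0.1929], [-1.0, -0.0009, -0.0069], [-0.0069, 0.1929, 0.9812]]}
0.1 [0.18255623 0.51830531 0.2415905 ] [[-9.43148758e-01  3.32370125e-01 -7.21659317e-04]
 [ 3.32370827e-01  9.43147823e-01 -1.34773270e-03]
 [ 2.32685328e-04 -1.51097092e-03 -9.99998831e-01]]
```

View pics/scene0.png

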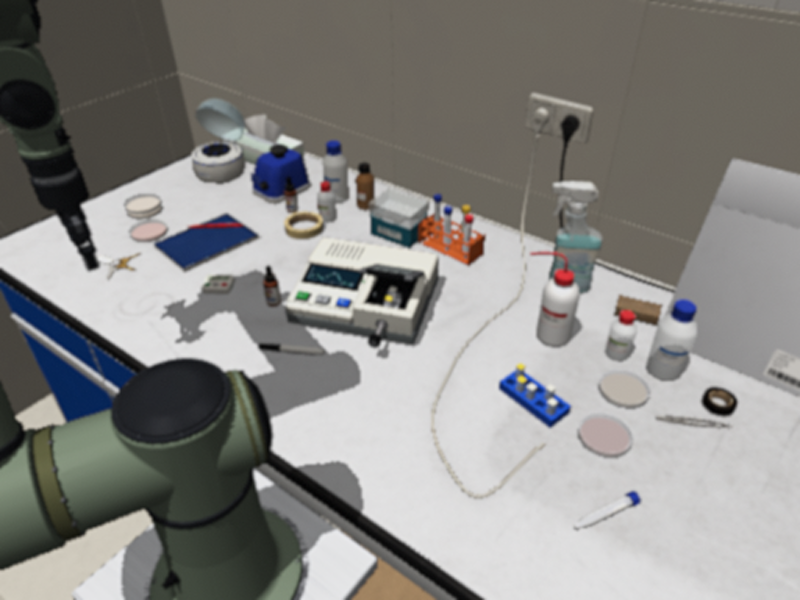

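View pics/top0.png

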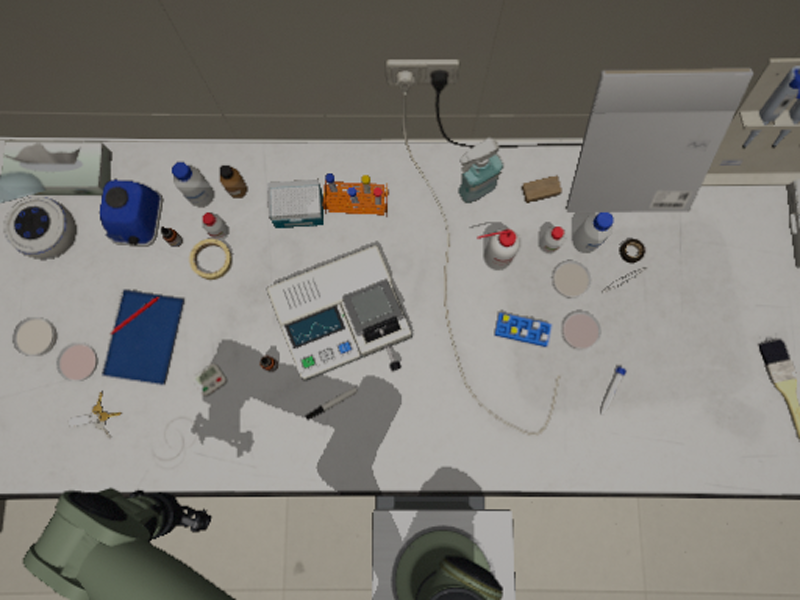

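The photometer is yawed, at about (340,310) in the top view and (365,285) in the scene view. The key row is blue, grey, green; the marker lies in front at (330,402), and the dropper bottle is to its left at (268,362). I'll enlarge both views.

```bash
cat > h.py <<'E'
from workcell import manip, imaging
import cv2,numpy as np
def proj(c,P):
    p=(np.atleast_2d(P)-c["origin"])@np.array(c["rotation"])
    s=np.c_[p[:,0],-p[:,1]]/-p[:,2:]
    s=s*(1+c["k1"]*(s**2).sum(1,keepdims=True))
    return s*[c["fx"],c["fy"]]+[c["cx"],c["cy"]]
def crop(c,x0,y0,w,h,k,name):
    im=c["image"][y0:y0+h,x0:x0+w,::-1]
    im=cv2.resize(im,None,fx=k,fy=k,interpolation=cv2.INTER_CUBIC)
    for i in range(0,w,10): cv2.putText(im,str(x0+i),(i*k,10),0,.35,(0,0,255));cv2.line(im,(i*k,12),(i*k,18),(0,0,255))
    for i in range(0,h,10): cv2.putText(im,str(y0+i),(0,i*k+4),0,.35,(0,0,255));cv2.line(im,(24,i*k),(30,i*k),(0,0,255))
    cv2.imwrite(f"pics/{name}.png",im)
E
python3 - <<'E'
from h import *
crop(imaging.capture("top"),160,150,120,100,6,"top1")
crop(imaging.capture("scene"),160,145,130,95,6,"scene1")
E
```

```text
(no output)
```

View pics/top1.png

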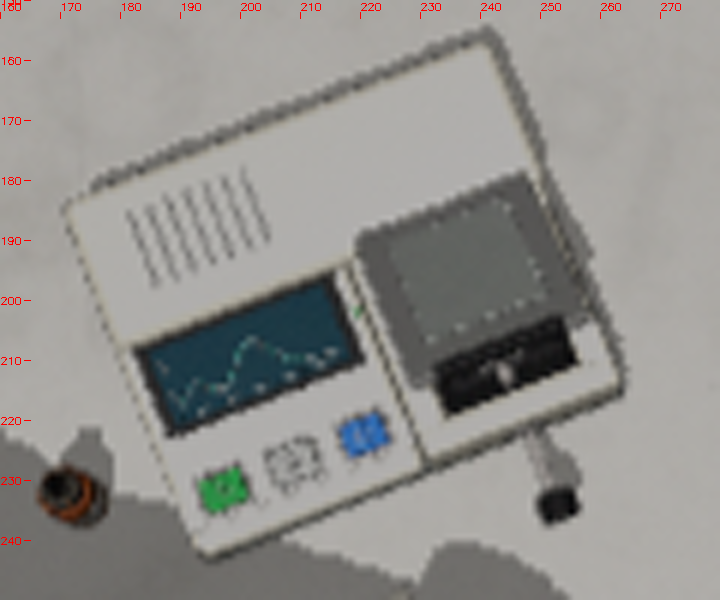

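View pics/scene1.png

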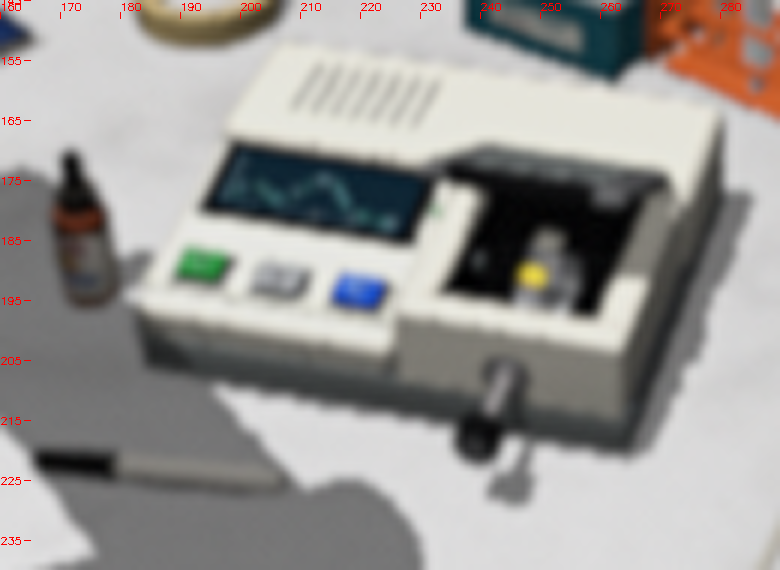

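The top crop shows the green key at (197.2,231.8), blue at (220.5,222.5), knob at (253,235) and the lid's front edge from (229,214.5) to (258,203). The scene crop shows green at (193.8,189.3), blue at (220,193.5) and the knob face at (239.7,218.7). I'll fit the pose from both views.

```bash
cat > fit.py <<'E'
from h import *
from scipy.optimize import least_squares
T=imaging.capture("top");S=imaging.capture("scene")
kt=lambda px,py:(160+px/6-.4,150+py/6-.4)
ks=lambda px,py:(160+px/6-.4,145+py/6-.4)
B=[(-.084,.110,.069),(-.084,.065,.069),(-.084,.020,.069),(-.115,-.14,.085),(.115,-.14,.085),(.115,.14,.085)]
ot=[kt(223,491),kt(292,463),kt(363,435),kt(622,390),kt(490,33),kt(67,208)]
os=[ks(203,266),ks(281,280),ks(360,291),ks(630,348),ks(722,118),ks(278,42)]
def W(p,P):
    c,s=np.cos(p[2]),np.sin(p[2]);P=np.atleast_2d(P)
    return P@np.array([[c,s,0],[-s,c,0],[0,0,1]])+[p[0],p[1],p[3]]
def lid(th,u,y,n): # u forward of hinge, n normal
    return np.array([.02-u*np.cos(th)+n*np.sin(th),y,.087+u*np.sin(th)+n*np.cos(th)])
def res(p,split=False):
    K=[(-.115-.063+p[4],-.0725,.052)]
    r=np.r_[proj(T,W(p,B+K))-(ot+[kt(556,513)]),proj(S,W(p,B+K))-(os+[ks(478,443)])]
    return r if split else r.ravel()
if __name__=="__main__":
    f=least_squares(res,[.45,.12,.3,0,0],loss="soft_l1");p=f.x
    print(p,np.degrees(p[2]));print(res(p,True).round(1))
    for th in(.5,.6,.7,.8,.9):
        L=[lid(th,.125,y,n) for y in(-.0165,-.1285) for n in(0,.012)]
        print(th,((proj(T,W(p,L))-[160,150]+.4)*6).round().tolist(),((proj(S,W(p,L))-[160,145]+.4)*6).round().tolist())
    print("keyB,keyG,knob",W(p,[B[2],B[0],(-.178+p[4],-.0725,.052)]).round(4).tolist())
    np.save("p.npy",p)
E
python3 fit.py
cat > fit2.py <<'E'
from fit import *
def cent(c,h0,h1,win):
    x0,y0,w,h=win
    im=cv2.cvtColor(c["image"],cv2.COLOR_RGB2HSV)[y0:y0+h,x0:x0+w]
    m=cv2.inRange(im,(h0,110,60),(h1,255,255)); m=cv2.morphologyEx(m,cv2.MORPH_CLOSE,np.ones((3,3)))
    ys,xs=np.nonzero(m); return np.array([xs.mean()+x0,ys.mean()+y0]),len(xs)
def blk(c,win):
    x0,y0,w,h=win; g=c["image"][y0:y0+h,x0:x0+w].max(2); ys,xs=np.nonzero(g<50); return np.array([xs.mean()+x0,ys.mean()+y0]),len(xs)
G=[cent(T,50,80,(190,224,14,14)),cent(S,50,80,(186,183,16,13))]
Bl=[cent(T,100,125,(213,214,14,14)),cent(S,100,125,(212,187,16,13))]
K=[blk(T,(248,228,12,12)),blk(S,(233,210,14,14))]
def tri(a,b):
    f=least_squares(lambda P:np.r_[proj(T,P)[0]-a,proj(S,P)[0]-b],[.5,.2,.05]);return f.x,abs(f.fun).max()
if __name__=="__main__":
    for n,q in(("G",G),("B",Bl),("K",K)): print(n,q,tri(q[0][0],q[1][0]))
    for n,(a,b) in {"FR":((622,390),(630,348)),"BR":((490,33),(722,118)),"BL":((67,208),(278,42))}.items(): print(n,tri(kt(*a),ks(*b)))
    p=np.load("p.npy")
    for c,(x0,y0),nm in((T,(160,150),"top1"),(S,(160,145),"scene1")):
        im=cv2.imread(f"pics/{nm}.png")
        for th,col in((.55,(0,0,255)),(.7,(0,255,0)),(.85,(255,0,255))):
            for n in(0,.012):
                L=[lid(th,u,y,n) for u,y in((0,-.0165),(.125,-.0165),(.125,-.1285),(0,-.1285))]
                q=((proj(c,W(p,L))-[x0,y0]+.4)*6).astype(int); cv2.polylines(im,[q],True,col,1)
        cv2.imwrite(f"pics/{nm}o.png",im[:570,:720])
    a=cv2.imread("pics/top1o.png")[150:420,320:690];b=cv2.imread("pics/scene1o.png")[60:330,380:750]
    cv2.imwrite("pics/ov.png",cv2.resize(np.hstack([a,b]),(740,270)))
E
python3 fit2.py
```

```text
G [(array([197.02777778, 231.33333333]), 36), (array([193.23809524, 189.14285714]), 21)] (array([0.48367986, 0.3076679 , 0.06225463]), np.float64(0.05221841024908258))
B [(array([220.1025641, 222.1025641]), 39), (array([219.375, 193.25 ]), 32)] (array([0.51753036, 0.22454551, 0.06308298]), np.float64(0.15442287639598362))
K [(array([252.56, 233.76]), 25), (array([240.42222222, 216.22222222]), 45)] (array([0.4770777 , 0.10608526, 0.0561814 ]), np.float64(0.5107944379078049))
FR (array([0.54398969, 0.06583927, 0.08535001]), np.float64(1.0600044582407122))
BR (array([0.76435953, 0.15247404, 0.06967236]), np.float64(0.8738032487663645))
BL (array([0.65308331, 0.40465563, 0.08177703]), np.float64(0.027330062666209187))
```

View pics/ov.png

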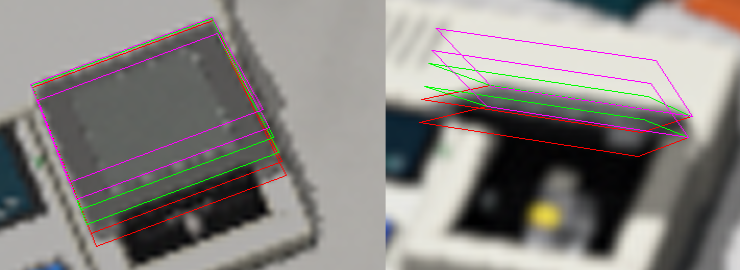

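The lid stands at about 0.57 rad (edge-on in the scene view). The triangulated keys are 90 mm apart and give a yaw of about 22°. I'll start moving now, using a helper that works out tool-axis offsets.

```bash
cat > to.py <<'E'
# usage: to.py px py z  (photometer xy of fingertip centre, world z of TCP) -> shift in tool axes, turn to photometer axes
import sys
from h import *
from scipy.spatial.transform import Rotation as R
yaw=np.radians(22.); c,s=np.cos(yaw),np.sin(yaw); Rp=np.array([[c,-s],[s,c]])
O=np.array([.5005,.2661])-Rp@[-.084,.065]   # midpoint of blue and green keys
s_=manip.state();Rt=np.array(s_["eef_rot"]);p=np.array(s_["eef_pos"])
px,py,z=map(float,sys.argv[1:4]); g=np.r_[O+Rp@[px,py],z]
want=np.c_[[-c,-s,0],[-s,c,0],[0,0,-1]]
print("O",O,"goal",g,"d",(Rt.T@(g-p)).round(4),"rot",R.from_matrix(Rt.T@want).as_rotvec(degrees=True).round(2),"now in phot",(Rp.T@(p[:2]-O)).round(4),p[2].round(4),"F",np.round(s_["contact_force"],2),s_["t"])
E
python3 to.py -.065 -.0725 .2; python3 fit2.py|tail -6|head -0
```

```text
O [0.60273287 0.2373    ] goal [0.5696249  0.14572975 0.2       ] d [-0.4888 -0.2232  0.0422] rot [-1.000e-02 -1.000e-02 -4.141e+01] now in phot [-0.284   0.4182] 0.2422 F [ 0.21  0.42 -0.38] 0.4
```

Units first: turns go in shares of 180 degrees. So -41.4 degrees / 180 = -0.23.

```bash
echo '[{"aperture": 0, "tx": -0.489, "ty": -0.223, "rz": -0.23}, {"aperture": 0, "tx": -0.489, "ty": -0.223, "rz": -0.23}, {"aperture": 0, "tx": -0.489, "ty": -0.223, "rz": -0.23}, {"aperture": 0, "tx": -0.489, "ty": -0.223, "rz": -0.23}, {"aperture": 0, "tx": -0.489, "ty": -0.223, "rz": -0.23}]' > rows.txt && python3 inch.py rows.txt; python3 to.py -.065 -.0725 .2
```

```text
t: 1.12
eef_pos: [0.3903, 0.3202, 0.2426]
eef_rot: [[-0.926, -0.377, 0.001], [-0.377, 0.926, 0.001], [-0.001, 0.0, -1.0]]
contact_force: [1.5, 0.9, 0.1]
gripper_width: 0.002
finger_force: 0.0
O [0.60273287 0.2373    ] goal [0.5696249  0.14572975 0.2       ] d [-0.1001 -0.2293  0.0426] rot [0.02 0.05 0.18] now in phot [-0.1659  0.1564] 0.2426 F [1.46 0.87 0.13] 1.125
```

```bash
echo '[{"aperture": 0, "tx": -0.093, "ty": -0.222}, {"aperture": 0, "tx": -0.093, "ty": -0.222}, {"aperture": 0, "tx": -0.093, "ty": -0.222}, {"aperture": 0, "tx": -0.093, "ty": -0.222}, {"aperture": 0, "tx": -0.093, "ty": -0.222}]' > rows.txt && python3 inch.py rows.txt; echo '[{"aperture": 0, "tz": 0.03}, {"aperture": 0, "tz": 0.03}, {"aperture": 0, "tz": 0.03}]' > rows.txt && python3 inch.py rows.txt;python3 to.py -.065 -.0725 .2; python3 -c "
from h import *
crop(imaging.capture('top'),190,160,100,85,6,'top2')
crop(imaging.capture('scene'),190,120,100,100,6,'scene2')
a=cv2.imread('pics/top2.png');b=cv2.imread('pics/scene2.png')
cv2.imwrite('pics/both2.png',cv2.resize(np.hstack([a,b[45:555]]),(800,340),interpolation=cv2.INTER_AREA))"
```

```text
t: 1.75
eef_pos: [0.5611, 0.1473, 0.2419]
eef_rot: [[-0.929, -0.37, 0.001], [-0.37, 0.929, -0.0], [-0.001, -0.001, -1.0]]
contact_force: [-0.8, 0.2, 0.0]
gripper_width: 0.001
finger_force: 0.0
t: 2.12
eef_pos: [0.5583, 0.151, 0.2131]
eef_rot: [[-0.927, -0.375, 0.0], [-0.375, 0.927, 0.0], [-0.0, 0.0, -1.0]]
contact_force: [-0.2, -0.3, 0.8]
gripper_width: 0.001
finger_force: 0.0
O [0.60273287 0.2373    ] goal [0.5696249  0.14572975 0.2       ] d [-0.0085 -0.0091  0.0131] rot [0.   0.01 0.05] now in phot [-0.0735 -0.0634] 0.2131 F [-0.19 -0.29  0.77] 2.125
```

View pics/both2.png

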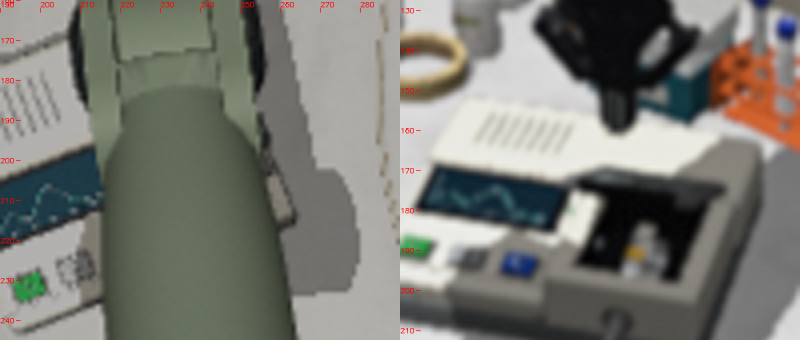

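The fingertips are above the lid, with their scene tip at about (243,160). The top view is blocked by the arm. I'll centre over the lid and push straight down.

```bash
echo '[{"aperture": 0, "tx": -0.008, "ty": -0.009}, {"aperture": 0, "tx": -0.008, "ty": -0.009, "tz": 0.03}, {"aperture": 0, "tx": -0.008, "ty": -0.009, "tz": 0.04}, {"aperture": 0, "tx": -0.008, "ty": -0.009, "tz": 0.05}, {"aperture": 0, "tx": -0.008, "ty": -0.009, "tz": 0.06}]' > rows.txt && python3 inch.py rows.txt; echo '[{"aperture": 0, "tz": 0.01}, {"aperture": 0, "tz": 0.02}, {"aperture": 0, "tz": 0.03}, {"aperture": 0, "tz": 0.035}, {"aperture": 0, "tz": 0.035}]' > rows.txt && python3 inch.py rows.txt; python3 to.py -.065 -.0725 .11
```

```text
t: 2.85
eef_pos: [0.5701, 0.1449, 0.1526]
eef_rot: [[-0.927, -0.374, 0.001], [-0.374, 0.927, 0.0], [-0.001, -0.0, -1.0]]
contact_force: [-0.3, -1.0, 0.6]
gripper_width: -0.003
finger_force: 0.6
t: 3.48
eef_pos: [0.5692, 0.1449, 0.1168]
eef_rot: [[-0.927, -0.374, -0.001], [-0.374, 0.927, 0.0], [0.001, 0.0, -1.0]]
contact_force: [0.1, 0.4, 0.6]
gripper_width: -0.0
finger_force: 0.0
O [0.60273287 0.2373    ] goal [0.5696249  0.14572975 0.11      ] d [-0.0007  0.0006  0.0068] rot [ 0.02 -0.04 -0.01] now in phot [-0.0657 -0.0731] 0.1168 F [0.08 0.44 0.62] 3.475
```

```bash
for i in 1 2; do echo '[{"aperture": 0, "tz": 0.002}, {"aperture": 0, "tz": 0.004}, {"aperture": 0, "tz": 0.004}]' > rows.txt && python3 inch.py rows.txt | egrep 'pos|contact'; done
```

```text
eef_pos: [0.5695, 0.1449, 0.1134]
contact_force: [-0.1, -0.9, 0.4]
eef_pos: [0.5694, 0.1449, 0.1091]
contact_force: [0.5, -0.4, -0.5]
```

```bash
echo '[{"aperture": 0, "tz": 0.002}, {"aperture": 0, "tz": 0.003}, {"aperture": 0, "tz": 0.003}]' > rows.txt && python3 inch.py rows.txt | egrep 'pos|contact'; python3 -c "
from h import *
crop(imaging.capture('scene'),190,130,100,90,6,'scene3')"
```

```text
eef_pos: [0.5696, 0.1449, 0.1088]
contact_force: [-6.3, -1.1, 18.6]
```

View pics/scene3.png

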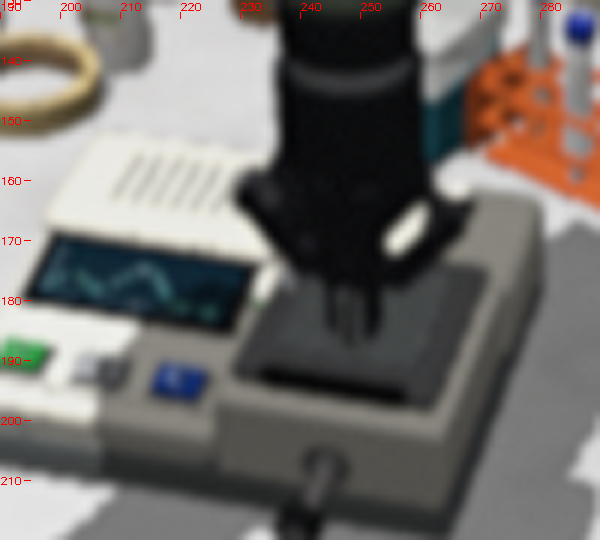

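The lid is shut flat and the force rose at its stop (tip z about 0.098, as expected). Next I lift and go above the blue key.

```bash
echo '[{"aperture": 0, "tz": -0.02}, {"aperture": 0, "tx": 0.018, "ty": 0.04, "tz": -0.02}, {"aperture": 0, "tx": 0.018, "ty": 0.093, "tz": -0.02}, {"aperture": 0, "tx": 0.018, "ty": 0.093, "tz": 0.01}, {"aperture": 0, "tx": 0.018, "ty": 0.093, "tz": 0.015}]' > rows.txt && python3 inch.py rows.txt; echo '[{"aperture": 0}, {"aperture": 0}]' > rows.txt && python3 inch.py rows.txt >/dev/null; python3 to.py -.084 .020 .08
```

```text
t: 5.28
eef_pos: [0.5163, 0.2245, 0.0898]
eef_rot: [[-0.927, -0.375, -0.003], [-0.375, 0.927, -0.001], [0.003, 0.0, -1.0]]
contact_force: [-0.5, -0.9, 0.5]
gripper_width: -0.001
finger_force: 0.0
O [0.60273287 0.2373    ] goal [0.5173573  0.22437673 0.08      ] d [0.0013 0.0009 0.0121] rot [-0.01  0.07 -0.07] now in phot [-0.0827  0.0191] 0.0921 F [ 0.42  0.4  -0.54] 5.525
```

```bash
echo '[{"aperture": 0, "tx": 0.001, "ty": 0.001, "tz": 0.006}, {"aperture": 0, "tx": 0.001, "ty": 0.001, "tz": 0.009}, {"aperture": 0, "tx": 0.001, "ty": 0.001, "tz": 0.009}]' > rows.txt && python3 inch.py rows.txt | egrep 'pos|contact'; for i in 1 2 3; do echo '[{"aperture": 0, "tz": 0.001}, {"aperture": 0, "tz": 0.002}, {"aperture": 0, "tz": 0.002}]' > rows.txt && python3 inch.py rows.txt | egrep 'pos|contact'; done
```

```text
eef_pos: [0.5163, 0.2248, 0.082]
contact_force: [0.2, -0.4, -0.1]
eef_pos: [0.5168, 0.225, 0.0805]
contact_force: [0.2, 0.4, 0.6]
eef_pos: [0.517, 0.2251, 0.0785]
contact_force: [1.3, -0.0, 2.6]
eef_pos: [0.5173, 0.2252, 0.0768]
contact_force: [1.1, 0.5, 5.1]
```

```bash
echo '[{"aperture": 0, "tz": 0.001}, {"aperture": 0, "tz": 0.0015}, {"aperture": 0, "tz": 0.0015}]' > rows.txt && python3 inch.py rows.txt | egrep 'pos|contact'; python3 -c "
from h import *
crop(imaging.capture('scene'),170,140,120,90,6,'scene4')"
```

```text
eef_pos: [0.5174, 0.2252, 0.0764]
contact_force: [-1.0, -0.4, 14.1]
```

View pics/scene4.png

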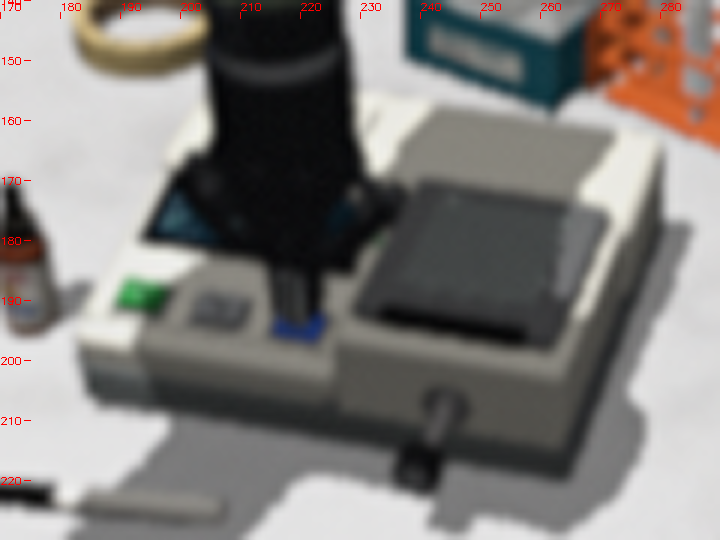

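The fingers sit on the blue key (about (219,193) px), which is down on its stop; the lid is shut. Next I release it and go round in front of the knob.

```bash
echo '[{"aperture": 0, "tz": -0.02}, {"aperture": 0, "tz": -0.04}, {"aperture": 0, "tx": 0.05, "ty": -0.03, "tz": -0.04}, {"aperture": 0, "tx": 0.1, "ty": -0.07, "tz": -0.04}, {"aperture": 0, "tx": 0.131, "ty": -0.092, "tz": -0.04}]' > rows.txt && python3 inch.py rows.txt|egrep 'pos|contact'; echo '[{"aperture": 0}, {"aperture": 0, "tz": 0.03}, {"aperture": 0, "tz": 0.06}, {"aperture": 0, "tz": 0.066}, {"aperture": 0, "tz": 0.066}]' > rows.txt && python3 inch.py rows.txt|egrep 'pos|contact'; python3 to.py -.189 -.0725 .048
```

```text
eef_pos: [0.4265, 0.089, 0.114]
contact_force: [0.8, -1.1, 0.9]
eef_pos: [0.4295, 0.091, 0.0487]
contact_force: [0.9, -0.8, -0.0]
O [0.60273287 0.2373    ] goal [0.4546541  0.09927853 0.048     ] d [-0.0264 -0.0018  0.0007] rot [ 0.03 -0.05  0.03] now in phot [-0.2154 -0.0707] 0.0487 F [ 0.92 -0.78 -0.01] 8.7
```

```bash
echo '[{"aperture": 0, "tx": -0.015, "ty": -0.001}, {"aperture": 0, "tx": -0.023, "ty": -0.001}, {"aperture": 0, "tx": -0.028, "ty": -0.001}, {"aperture": 0, "tx": -0.033, "ty": -0.001}, {"aperture": 0, "tx": -0.036, "ty": -0.001}]' > rows.txt && python3 inch.py rows.txt|egrep 'pos|contact'; echo '[{"aperture": 0, "tx": -0.004}, {"aperture": 0, "tx": -0.008}, {"aperture": 0, "tx": -0.011}, {"aperture": 0, "tx": -0.014}, {"aperture": 0, "tx": -0.014}]' > rows.txt && python3 inch.py rows.txt|egrep 'pos|contact'; python3 to.py -.159 -.0725 .048
```

```text
eef_pos: [0.4631, 0.1031, 0.0488]
contact_force: [-1.0, -2.1, 2.2]
eef_pos: [0.4768, 0.1086, 0.0488]
contact_force: [-0.9, 0.2, 0.1]
O [0.60273287 0.2373    ] goal [0.48246962 0.11051673 0.048     ] d [-0.006  -0.0004  0.0008] rot [0.01 0.05 0.  ] now in phot [-0.165  -0.0721] 0.0488 F [-0.92  0.2   0.07] 9.95
```

```bash
for i in 1 2 3 ; do echo '[{"aperture": 0, "tx": -0.001}, {"aperture": 0, "tx": -0.002}, {"aperture": 0, "tx": -0.002}]' > rows.txt && python3 inch.py rows.txt|egrep 'pos|contact'; done; python3 to.py -.159 -.0725 .048
```

```text
eef_pos: [0.4781, 0.1092, 0.0488]
contact_force: [-2.8, 0.3, 1.1]
eef_pos: [0.4801, 0.11, 0.0488]
contact_force: [-2.2, -0.2, -0.2]
eef_pos: [0.4809, 0.1103, 0.0487]
contact_force: [-4.0, -2.0, 3.9]
O [0.60273287 0.2373    ] goal [0.48246962 0.11051673 0.048     ] d [-0.0016 -0.0004  0.0007] rot [-0.01 -0.12 -0.02] now in phot [-0.1606 -0.0721] 0.0487 F [-3.96 -1.98  3.91] 11.075
```

```bash
echo '[{"aperture": 0, "tx": -0.0005}, {"aperture": 0, "tx": -0.001}, {"aperture": 0, "tx": -0.001}]' > rows.txt && python3 inch.py rows.txt|egrep 'pos|contact'; python3 to.py -.159 -.0725 .048;  python3 -c "
from h import *
crop(imaging.capture('scene'),170,140,120,90,6,'scene5')"
```

```text
eef_pos: [0.4809, 0.1103, 0.0486]
contact_force: [-7.1, -3.9, 6.0]
O [0.60273287 0.2373    ] goal [0.48246962 0.11051673 0.048     ] d [-0.0015 -0.0004  0.0006] rot [-0.02 -0.22 -0.03] now in phot [-0.1605 -0.0721] 0.0486 F [-7.14 -3.86  5.97] 11.45
```

View pics/scene5.png

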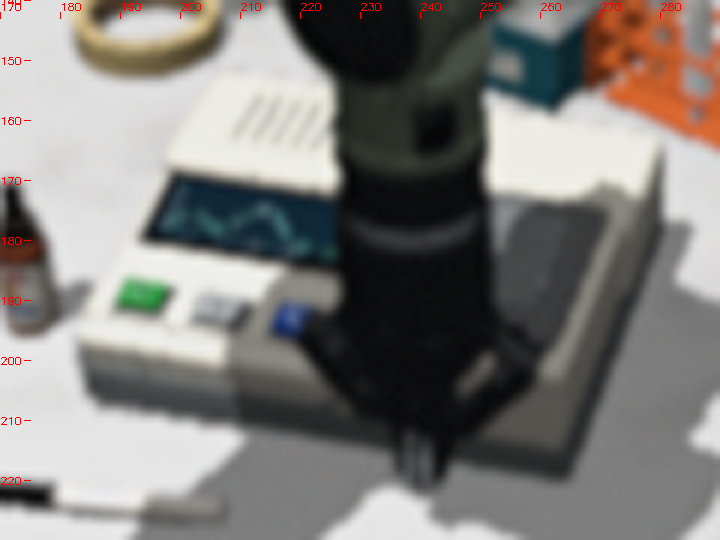

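```bash
echo '[{"aperture": 0, "tx": -0.0005}, {"aperture": 0, "tx": -0.001}, {"aperture": 0, "tx": -0.001}]' > rows.txt && python3 inch.py rows.txt|egrep 'pos|contact'; echo '[{"aperture": 0, "tx": 0.01}, {"aperture": 0, "tx": 0.05}, {"aperture": 0, "tx": 0.05, "tz": -0.03}, {"aperture": 0, "tx": 0.05, "tz": -0.06}, {"aperture": 0, "tx": 0.05, "ty": 0.04, "tz": -0.08}]' > rows.txt && python3 inch.py rows.txt|egrep 'pos|contact'; python3 -c "
from h import *
crop(imaging.capture('scene'),170,140,120,90,6,'scene6')"; python3 to.py -.084 .11 .12
```

```text
eef_pos: [0.4809, 0.1103, 0.0485]
contact_force: [-9.4, -4.7, 7.6]
eef_pos: [0.4252, 0.1293, 0.1307]
contact_force: [0.3, 0.2, 0.5]
O [0.60273287 0.2373    ] goal [0.4836427  0.30782327 0.12      ] d [-0.1215  0.1387  0.0134] rot [0.16 0.37 0.05] now in phot [-0.2055 -0.0289] 0.1323 F [-2.24  3.18  1.61] 12.55
```

View pics/scene6.png

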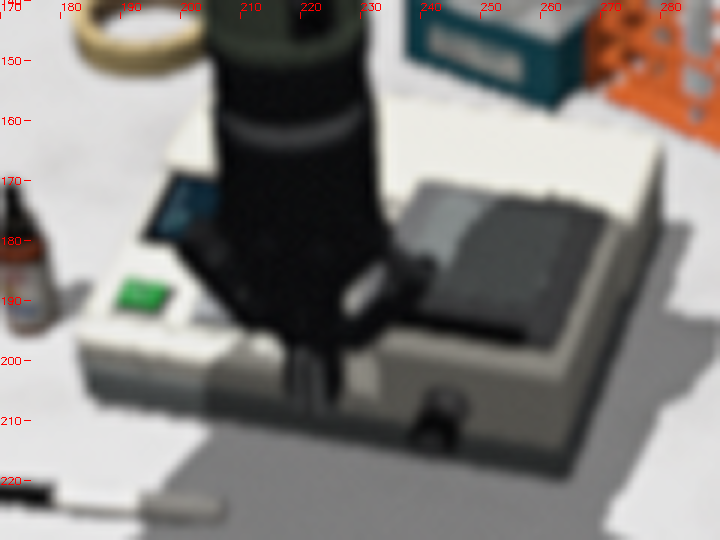

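The knob is now close to the chamber at (242,212), and the photometer's corners haven't moved. Now the green key.

```bash
echo '[{"aperture": 0, "ty": 0.05}, {"aperture": 0, "tx": -0.03, "ty": 0.1}, {"aperture": 0, "tx": -0.08, "ty": 0.137}, {"aperture": 0, "tx": -0.121, "ty": 0.137}, {"aperture": 0, "tx": -0.121, "ty": 0.137}]' > rows.txt && python3 inch.py rows.txt|egrep 'pos|contact'; echo '[{"aperture": 0}, {"aperture": 0, "tz": 0.02}, {"aperture": 0, "tz": 0.035}, {"aperture": 0, "tz": 0.035}]' > rows.txt && python3 inch.py rows.txt|egrep 'pos|contact'; python3 to.py -.084 .11 .08
```

```text
eef_pos: [0.4864, 0.304, 0.1288]
contact_force: [-0.7, 0.3, -0.1]
eef_pos: [0.4817, 0.3011, 0.0927]
contact_force: [-0.9, 0.2, -0.4]
O [0.60273287 0.2373    ] goal [0.4836427  0.30782327 0.08      ] d [-0.0043  0.0055  0.0127] rot [-0.   -0.17 -0.03] now in phot [-0.0883  0.1045] 0.0927 F [-0.95  0.23 -0.44] 13.675
```

```bash
echo '[{"aperture": 0, "tx": -0.004, "ty": 0.0055}, {"aperture": 0, "tx": -0.004, "ty": 0.0055, "tz": 0.006}, {"aperture": 0, "tx": -0.004, "ty": 0.0055, "tz": 0.01}, {"aperture": 0, "tx": -0.004, "ty": 0.0055, "tz": 0.01}]' > rows.txt && python3 inch.py rows.txt | egrep 'pos|contact'; for i in 1 2 3; do echo '[{"aperture": 0, "tz": 0.001}, {"aperture": 0, "tz": 0.002}, {"aperture": 0, "tz": 0.002}]' > rows.txt && python3 inch.py rows.txt | egrep 'pos|contact'; done; python3 to.py -.084 .11 .08
```

```text
eef_pos: [0.4845, 0.3085, 0.0834]
contact_force: [0.6, -0.4, 0.6]
eef_pos: [0.4849, 0.3086, 0.0818]
contact_force: [0.1, 0.2, -0.2]
eef_pos: [0.4852, 0.3088, 0.08]
contact_force: [-1.0, -0.7, 1.1]
eef_pos: [0.4854, 0.3089, 0.0781]
contact_force: [1.3, 0.1, 3.2]
O [0.60273287 0.2373    ] goal [0.4836427  0.30782327 0.08      ] d [ 0.0021 -0.0003 -0.0019] rot [-0.    0.06 -0.01] now in phot [-0.0819  0.1103] 0.0781 F [1.31 0.06 3.16] 15.3
```

```bash
echo '[{"aperture": 0, "tz": 0.001}, {"aperture": 0, "tz": 0.002}, {"aperture": 0, "tz": 0.002}]' > rows.txt && python3 inch.py rows.txt | egrep 'pos|contact'; echo '[{"aperture": 0, "tz": 0.0005}, {"aperture": 0, "tz": 0.001}, {"aperture": 0, "tz": 0.001}]' > rows.txt && python3 inch.py rows.txt | egrep 'pos|contact'
```

```text
eef_pos: [0.4856, 0.309, 0.0767]
contact_force: [0.9, -0.0, 7.8]
eef_pos: [0.4857, 0.309, 0.0764]
contact_force: [-1.0, -0.8, 14.1]
```

The green key is fully down on its stop, with the same 14 N signature as the blue. I'll release it, retreat and check.

```bash
echo '[{"aperture": 0, "tz": -0.02}, {"aperture": 0, "tz": -0.06}, {"aperture": 0, "tz": -0.12}, {"aperture": 0, "tx": 0.05, "ty": 0.03, "tz": -0.15}, {"aperture": 0, "tx": 0.1, "ty": 0.06, "tz": -0.15}]' > rows.txt && python3 inch.py rows.txt|egrep 'pos|contact';echo '[{"aperture": 0, "tx": 0.06, "ty": 0.06}, {"aperture": 0, "tx": 0.12, "ty": 0.12}, {"aperture": 0, "tx": 0.12, "ty": 0.18}, {"aperture": 0, "tx": 0.12, "ty": 0.18}, {"aperture": 0, "tx": 0.12, "ty": 0.18}]' > rows.txt && python3 inch.py rows.txt|egrep 'pos|contact|^t'; python3 -c "
from h import *
crop(imaging.capture('scene'),160,140,130,95,6,'scene7')"
```

```text
eef_pos: [0.3696, 0.3274, 0.2265]
contact_force: [-0.9, 0.5, 0.5]
t: 17.3
eef_pos: [0.1889, 0.4494, 0.224]
contact_force: [0.7, -0.8, 0.8]
```

View pics/scene7.png

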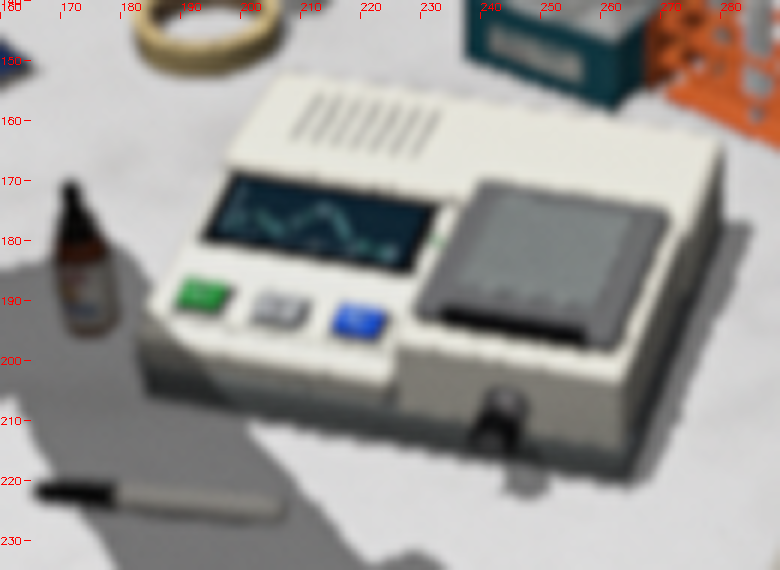

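The lid is shut, both keys are up again, the knob is in at (243,209), and the photometer, marker and dropper bottle stand where they were.

```bash
python3 -c "
from workcell import manip, imaging
print(manip.finish_job())"
```

```text
the job is handed in; nothing more can be done
None
```

The job is handed in: lid shut, blue key pressed and released, knob pushed in to its stop, then green key pressed and released, in about 17 s; the grey key wasn't touched, and the last scene view shows the photometer, marker and dropper bottle unmoved.

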